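# Level a gel-casting table with a wedge against its height stop

## Task

The gel-casting table must be levelled before the gel is poured; its stop screw has already been set to the level height. Slide the metal wedge, thin end first and flat on the bench, along the guides under the shoe at the table's front until the table rises and bears lightly, with a few newtons, on the tip of the stop screw, and leave the wedge there holding it up. Feel for the touch and never force the table against the screw (over 10 N would strain it), lift the table with the wedge alone without touching the table or the stop yourself, and leave the two bottles and the timer where they stand.

Things in the scene. Friction and masses are not known exactly. Their poses are not given: they have to be found in the camera images.
- stand: Fixed low grey frame on the bench, 190 mm long (x), 172 mm wide (y), under the tilting table; it does not move when pushed. Origin: centre of its underside, on the bench; +x runs from the open front (robot's side) to the hinge at the rear, +y to its left, z up. The wedge goes in from the front along the line y = 0, sliding on the bare bench between two guide cheeks.
- guide_mouth (a point): Middle of the flared mouth of the two guide cheeks, on the bench at x = -113 mm, y = 0 of the stand. The cheeks are 12 mm high, stand 35 mm apart (wedge 30 mm), run along the stand's x from x = -100 mm to +14 mm, and flare open from -100 to -113 mm.
- table: Aluminium plate 176 x 150 x 8 mm with a clear gel tray and white comb on it, 0.55 to 0.95 kg. Hinged at the rear of the stand (axis along y, 170 mm behind the shoe, 42 mm above the bench); swings up freely. At first its front hangs low on two rubber bumpers, 5.4 degrees nose down. Origin: mid-thickness, straight above the shoe; the front edge lies 10 mm before it, the tray's top 28 mm above it.
- table_shoe (a point): Lowest point of the shoe, a half-round steel bar (radius 7 mm, 26 mm wide) under the middle of the table's front edge, at x = -85 mm, y = 0 of the stand; the wedge's slope bears here. 10 mm above the bench at first; between 22 and 30 mm, differently each time, when the table meets the stop screw (the screw was set with a spirit level and the bench is not level).
- stop_bracket: Fixed dark bracket, 70 mm high, left of the stand; its arm reaches over the table's left front corner and carries an upright locked stop screw (knurled head up to 93 mm high, white tip). Origin: on the bench, 45 mm before the stand's origin. How far the screw reaches down is NOT in this pose: it differs by 5 mm and must be found by touch. The tip may never carry over 10 N.
- stop_arm (a point): Where the stop screw passes through the bracket's arm: 40 mm behind and 66 mm left of the shoe, 65 mm above the bench (not the tip). While the wedge lifts the free table the level push on the wedge stays nearly even (4 to 12 N); once the table meets the screw, each further millimetre of wedge adds about 5 N on the tip and 6 to 8 N to the push.
- wedge: Loose plain metal wedge, 190 mm long, 30 mm wide, 0.3 to 0.45 kg, with fine scale lines on its slope; starts flat on the bench on the left, thin end away from the robot. Origin: centre of its underside; +x to the thin end (toe), where it is 4 mm high (x = +95 mm). The top rises 1 in 5 to 32 mm at x = -45 mm and is level from there to the tail at x = -95 mm. Sides and tail face are upright.
- wedge_toe (a point): Middle of the toe's lower edge, at x = +95 mm, z = 0 of the wedge.
- wedge_tail (a point): Middle of the upright tail face, x = -95 mm, 16 mm above the wedge's underside; a good place to push. Friction on bench and shoe is about 0.5 to 0.7, so the wedge stays where it is left under load; pressing down on it while pushing adds about 0.7 times that force as drag.
- buffer_bottle: Clear reagent bottle with white cap, 48 mm across, 88 mm high, standing right of the stand. Origin: centre of its underside. Bystander.
- dye_bottle: Black dropper bottle with a yellow pointed cap, 40 mm across, 84 mm high, standing to the front right of the stand. Origin: centre of its underside. Bystander.
- timer: White square bench timer, 66 x 66 x 18 mm, lying flat to the right of the way in to the guides. Origin: centre of its underside. Bystander.

How it is judged (in metres and radians):
On the way, in this order (a step that is already met when the one before it is completed fails the run):
1. the wedge's toe is under the table's shoe, low between the guide cheeks (y of wedge_toe in the frame of stand between -0.012 and 0.012 m and x of wedge_toe in the frame of stand above -0.08 m and height (world z) of wedge_toe below 0.01 m), for 0.1 s.
2. the table has risen to the stop screw and bears on it (contact force between table and stop_bracket above 0.8 N), for 0.2 s.
At the end, for the whole second after the job is handed in: The released wedge lies still and flat in the guides (toe within 12 mm of the middle line, more than 70 mm past the shoe) and holds the table up against the stop screw with 0.8 to 10 N on the screw's tip (contact force between table and stop_bracket between 0.8 and 10 N and x of wedge_toe in the frame of stand above -0.015 m and y of wedge_toe in the frame of stand between -0.012 and 0.012 m and angle between wedge's own z axis and vertical below 0.04 rad and linear speed of wedge below 0.005 m/s); the robot touches nothing.
It fails at once if the table is forced against the stop screw with over 10 N (contact force between table and stop_bracket above 10 N).
It fails at once if the robot touches the table with over 2 N (contact force between any of the fingers, the arm and table above 2 N).
It fails at once if the robot touches the stop with over 2 N (contact force between any of the fingers, the arm and stop_bracket above 2 N).
It fails at once if a bottle or the timer is moved more than 15 mm (distance of any of buffer_bottle, dye_bottle, timer from where it was at the start of the episode above 0.015 m).
It also fails if it takes over 72 s, if anything falls off the work surface, if the arm or the gripper's body presses on something with over 40 N, if the wrist force passes 120 N, or if a joint passes its speed limit or range.

## Robot

A 7-joint arm with a two-finger parallel gripper is mounted at the origin on a cart in front of the work surface, level with it; the furniture and walls round the work are solid. World frame = base frame: x ahead of the robot, y to its left, z up, the work surface at z = 0. Lengths are in mm, angles in rad, forces in N, time in s.
With the tool pointing down it reaches from about 400 to 875 mm from the base axis. Payload 6.5 kg.
Tool frame: the origin (TCP) lies midway between the tips of the shut fingers; the grasp point (between the pads) lies 19 mm behind it (ctrl.tcp_to_grasp is the distance from the TCP to the grasp point, in mm); z points along the fingers, y is the line along which they close (so a half turn about z gives the same grasp; the last joint's range is limited). The gripper opens to 85 mm and grips with 20 to 120 N. Pads are 22 mm wide; open, the fingers measure 114 mm over their backs; the gripper's body (76 mm by 85 mm) begins 54 mm behind the grasp point. The pads swing forward as they close: fully open they stand 13 mm farther back than shut.
Start: joints at [-1.212, 0.536, -0.004, 1.538, 0.003, 1.067, -0.071], TCP at [267.885, 592.223, 231.29] pointing down, gripper open.
Joint ranges: [-2.7, 2.7], [-0.37, 2.16], [-1.27, 1.26], [0.24, 2.4], [-1.31, 4.45], [0.19, 1.91], [-2.76, 2.76]. Speed limits (rad/s): [2.39, 2.39, 3.14, 3.14, 3.14, 3.14, 3.14].

## Interface

Orientations are given as a rotation vector (axis times angle).
In Python, from cell import ctrl, jaws, planner, sensors, viewer, job gives the robot as it stands. Calls block until the motion is done:
- ctrl.move_pose(position, orientation): joint-space move of the TCP to a pose.
- ctrl.servo_line(position, attitude=None, velocity=150, stop_force=None): straight line of the TCP; attitude=None keeps the orientation; velocity is the mean speed in mm/s. With stop_force (N) it stops when the force on the tool has changed by that much, and returns True; else False.
- ctrl.set_joints(angles): joint-space move.
- jaws.grip(opening, force=None): finger opening in mm; force is the grip in N (None keeps the last); returns when the fingers have stopped.
- ctrl.sleep(seconds).
- planner.ik(position, orientation): joint angles nearest the present ones, or None.
- sensors.get_state(): the state.
- viewer.snapshot(name): name is "scene" or "side" or "wrist"; returns a dict with "img" (420x560x3 uint8, red, green, blue), "z_map" (420x560 float32, mm along the optical axis (not along the pixel's ray), 0 where there is no reading), "fovy" (degrees; the focal length in pixels is half the picture's height over the tangent of half this angle, whatever the lens; pixels are square), "cx", "cy" (the principal point, pixels), "rvec" (rotation vector, rad) and "tvec" (3), from world to camera coordinates, as OpenCV has them; the wrist camera has in their place "mount" (4x4, takes a point from camera to tool coordinates, whose origin is the TCP and whose axes are the flange's). Camera axes: x right, y down, z forward; pixel columns grow to the right and rows downward; lengths in mm; the calibration is good to about 2 mm. A picture is of the moment at which its call begins: read the wrist's pose just before it.
A pose or a line that the arm cannot do raises ctrl.MotionError and nothing moves.
- job.hand_in(): hands the job in; it is judged then, once.
The state is a dict: "time": time; "q": joint angles; "dq": joint speeds; "joint_torque": joint torques, N m; "position": TCP position; "eef_rot": TCP orientation; "ft_force": force on the tool from outside, world axes, zero at the start; "moment": the same for the moment, N m; "gripper_width": finger opening in mm; "grip_force": force on a finger pad.
Only numpy, scipy, OpenCV 4.12 (cv2) and the standard library are available. Lean on these libraries where they do the work, as an engineer would, in place of code of your own. Each camera call takes 0.05 s, during which the arm holds its last target. There are 200 camera calls.

## Working session

There is one attempt and no reset: what is moved stays moved. The work goes in short steps, each a Python script; the robot and the scene stay as the last script left them, time stands still between calls to the robot, and variables do not carry over. Pictures are saved under pics/ and viewed, at most 10 in all, crops included, and the job is handed in when it is done.

```bash
mkdir -p pics; ls; cat > h.py <<'E'
import numpy as np, cv2
from cell import ctrl,jaws,planner,sensors,viewer,job
def K(s):
    f=s["img"].shape[0]/2/np.tan(np.radians(s["fovy"])/2)
    return np.array([[f,0,s["cx"]],[0,f,s["cy"]],[0,0,1]])
def cloud(s):
    k=K(s);h,w=s["z_map"].shape;v,u=np.mgrid[:h,:w];z=s["z_map"].astype(float)
    p=np.stack([(u-k[0,2])/k[0,0]*z,(v-k[1,2])/k[1,1]*z,z],-1)
    R,_=cv2.Rodrigues(np.array(s["rvec"],float))
    q=(p-np.array(s["tvec"]).ravel())@R
    q[z<=0]=np.nan
    return q
def save(s,n): cv2.imwrite("pics/"+n+".png",s["img"][:,:,::-1])
E
python3 - <<'E'
from h import *
import pickle
d={}
for n in("scene","side"):
    s=viewer.snapshot(n);save(s,n);d[n]={k:s[k] for k in s}
pickle.dump(d,open("s.pkl","wb"))
st=sensors.get_state();print(st["time"],st["position"],st["eef_rot"],st["ft_force"])
E
```

```text
pics
0.1 [267.7024248  591.70494146 230.51948016] [-6.62179403e-01 -3.07080201e+00  2.37097318e-03] [ 0.1867691  -0.0440052   0.38923425]
```

View pics/scene.png

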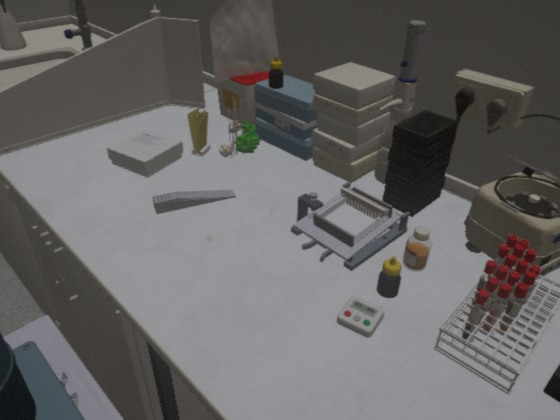

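View pics/side.png

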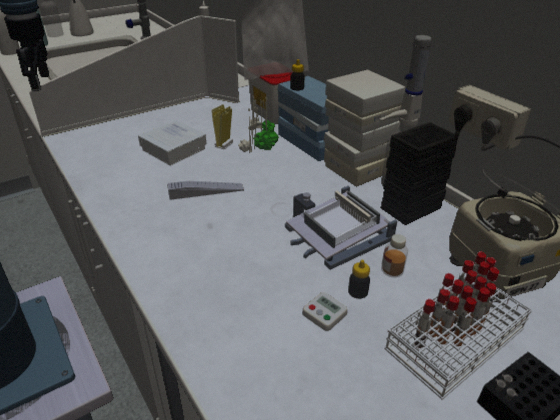

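The scene picture shows the wedge at about (153–236, 190–210), the stand at about (350, 225), the guide tips at (305–330, 240–255), the bracket at (308, 205), the timer at (360, 314) and the bottles at (389, 278) and (417, 250). The side picture agrees. Next I'll build a top-down map from the depth.

```bash
python3 - <<'E'
from h import *
import pickle
d=pickle.load(open("s.pkl","rb"))
for n,pts in(("scene",[(154,205),(195,198),(235,194),(305,243),(330,256),(350,225),(310,200),(360,314),(389,270),(417,235)]),("side",[(170,192),(205,188),(242,187),(325,310)])):
    q=cloud(d[n])
    for u,v in pts: print(n,u,v,np.round(q[v,u]))
# top view
x0,x1,y0,y1=300,900,-450,450   # rows: x decreasing, cols: y decreasing
im=np.zeros((600,800,3),np.uint8)
for n in("side","scene"):
    q=cloud(d[n]).reshape(-1,3);c=d[n]["img"].reshape(-1,3)[:,::-1]
    ok=np.isfinite(q[:,0])&(q[:,2]<100)
    q,c=q[ok],c[ok];o=np.argsort(q[:,2]);q,c=q[o],c[o]
    r=(900-q[:,0]).astype(int);k=(500-q[:,1]).astype(int)
    g=(r>0)&(r<598)&(k>0)&(k<798)
    for a in(0,1):
        for b in(0,1): im[r[g]+a,k[g]+b]=c[g]
cv2.imwrite("pics/top.png",im)
q=cloud(d["scene"]);print(np.nanmedian(q[250:290,200:280,2]), np.nanstd(q[270:275,240:245,2]))
E
```

```text
scene 154 205 [446. 294.  21.]
scene 195 198 [530. 255.  22.]
scene 235 194 [629. 233.   0.]
scene 305 243 [608. -23.  12.]
scene 330 256 [626. -77.  -0.]
scene 350 225 [694. -68.  39.]
scene 310 200 [663.  19.  73.]
scene 360 314 [nan nan nan]
scene 389 270 [ 616. -218.   63.]
scene 417 235 [ 717. -207.   82.]
side 170 192 [450. 287.  23.]
side 205 188 [532. 258.  21.]
side 242 187 [624. 230.   6.]
side 325 310 [ 535. -227.   16.]
-0.15848365453153 0.9732704061486572
```

View pics/top.png

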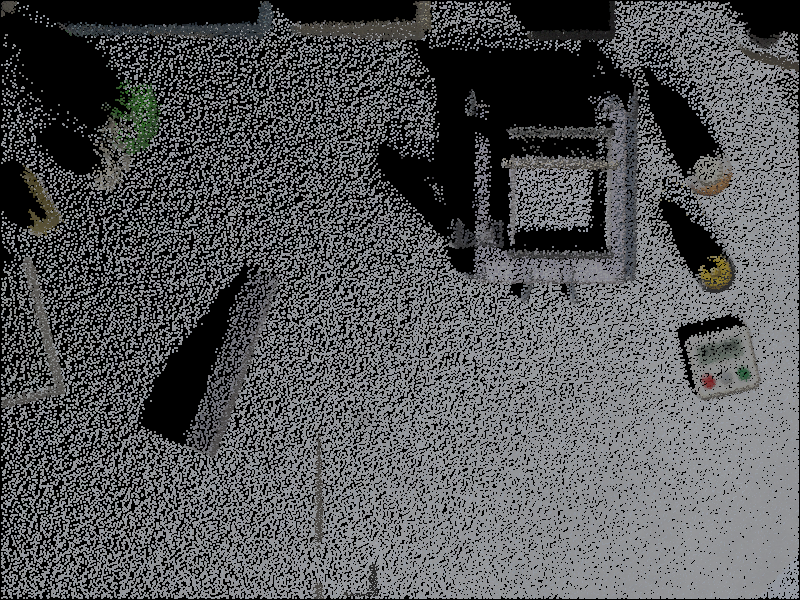

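The top view has 1 mm per pixel, with x = 900 − row and y = 500 − column. The wedge lies from its tail at about (200, 450) to its toe at about (262, 280), a yaw of about −20°. The guide cheeks are at columns 523 and 571, rows 282–302, so the mouth is near (600, −47) and the stand is nearly square to x. Next come close wrist looks at both.

```bash
cat >> h.py <<'E'
def rv(yaw):  # tool down, tool x at yaw (deg)
    a=np.radians(yaw)
    R=np.array([[np.cos(a),np.sin(a),0],[np.sin(a),-np.cos(a),0],[0,0,-1.]])
    from scipy.spatial.transform import Rotation as Ro
    return Ro.from_matrix(R).as_rotvec()
def wrist():
    st=sensors.get_state();s=viewer.snapshot("wrist")
    k=K(s);h,w=s["z_map"].shape;v,u=np.mgrid[:h,:w];z=s["z_map"].astype(float)
    p=np.stack([(u-k[0,2])/k[0,0]*z,(v-k[1,2])/k[1,1]*z,z],-1)
    M=np.array(s["mount"]);p=p@M[:3,:3].T+M[:3,3]
    R,_=cv2.Rodrigues(np.array(st["eef_rot"],float))
    q=p@R.T+np.array(st["position"]);q[z<=0]=np.nan
    return s,q
E
python3 - <<'E'
from h import *
import pickle
ctrl.move_pose([500,-47,250],rv(180))
s,q=wrist();save(s,"w_guide");pickle.dump((s["img"],q),open("g.pkl","wb"))
ctrl.move_pose([480,275,250],rv(160))
s2,q2=wrist();save(s2,"w_wedge");pickle.dump((s2["img"],q2),open("w.pkl","wb"))
cv2.imwrite("pics/wr.png",cv2.resize(np.hstack([s["img"],s2["img"]])[:,:,::-1],(800,300)))
print(sensors.get_state()["time"],s["mount"],s["fovy"])
for a in(q,q2): print(np.nanpercentile(a[...,2],[5,25,50,75]))
m=(q2[...,2]>8)&(q2[...,2]<40)&(q2[...,0]>400)
n,l,stt,_=cv2.connectedComponentsWithStats(m.astype(np.uint8))
i=1+stt[1:,4].argmax();P=q2[l==i]
print(stt[1:][stt[1:,4]>100],cv2.minAreaRect(P[:,:2].astype(np.float32)),np.percentile(P[:,2],[1,50,99]))
T=P[P[:,2]>30];print(len(T),T.mean(0),cv2.minAreaRect(T[:,:2].astype(np.float32)))
E
```

```text
3.8417 [[ 6.07527066e-04 -9.65818649e-01 -2.59217993e-01  6.46090049e+01]
 [ 9.99999766e-01  6.67988766e-04 -1.45163856e-04  2.73874802e-01]
 [ 3.13356666e-04 -2.59217844e-01  9.65818829e-01 -1.43790529e+02]
 [ 0.00000000e+00  0.00000000e+00  0.00000000e+00  1.00000000e+00]] 59.809890199097566
[-0.19704784  0.70440849  1.44875444 30.38112705]
[-0.22444168  0.72715794  1.4871924  50.55463839]
[[ 436   73  124  191 1958]
 [ 276  141   32  160 4406]
 [ 471  273   56   48  869]] ((536.728759765625, 269.64324951171875), (30.023820877075195, 183.08010864257812), 69.65553283691406) [ 8.57311275 27.9450203  34.64344328]
1944 [480.95126634 290.49912405  32.85073317] ((485.7437744140625, 289.02899169921875), (29.421630859375, 73.59890747070312), 69.93273162841797)
```

View pics/wr.png

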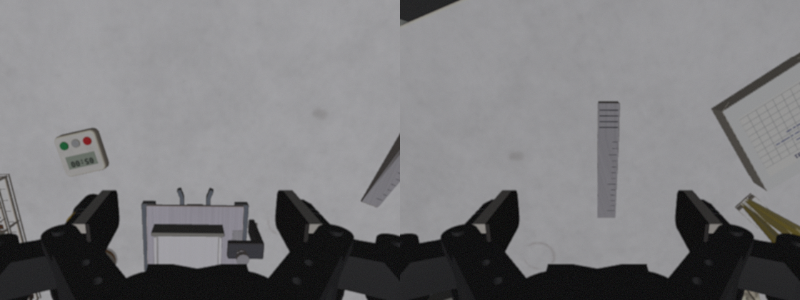

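The wrist pictures show the guide cheek tips at (180, 190) and (211, 190) in front of the table, and the wedge at (598–619, 101–217), with its tail toward the robot. Next I'll fit the guides and grasp the wedge.

```bash
python3 - <<'E'
from h import *
import pickle
im,q=pickle.load(open("g.pkl","rb"))
X,Y,Z=q[...,0],q[...,1],q[...,2]
m=(Z>5)&(Z<18)&(X>570)&(X<640)&(Y>-100)&(Y<10)
n,l,s,c=cv2.connectedComponentsWithStats(m.astype(np.uint8))
for i in range(1,n):
    if s[i,4]>15:
        P=q[l==i];print(s[i],np.round(P.min(0),1),np.round(P.max(0),1))
        for a in np.arange(592,625,4):
            k=P[(P[:,0]>a)&(P[:,0]<=a+4)]
            if len(k)>2: print(a,np.round([k[:,1].min(),k[:,1].max(),k[:,2].mean()],1))
# table front edge per y
t=(Z>25)&(Z<40)&(X<650)&(X>590)
xs=[]
for y in range(-125,40,10):
    k=t&(Y>y)&(Y<y+10)
    if k.sum()>5: xs.append((y+5,np.percentile(X[k],2),k.sum()))
print(np.round(xs,1))
P=q[t&(X>612)&(X<640)];print(np.percentile(P[:,1],[0.5,99.5]))
# wedge grasp
g=[474.5,293]
jaws.grip(85)
ctrl.move_pose([*g,80],rv(159.7))
off=ctrl.tcp_to_grasp;print(off)
ctrl.servo_line([*g,5],velocity=100,stop_force=15)
jaws.grip(0,60)
st=sensors.get_state();print(st["time"],st["position"],st["gripper_width"],st["grip_force"],st["ft_force"])
E
```

```text
[247 263  11  23 155] [599.4 -78.1   5.2] [624.6 -66.9  15. ]
596 [-74.6 -72.5   9.6]
600 [-78.1 -70.3  11.4]
604 [-77.  -69.1  12.5]
608 [-74.8 -68.1  12.5]
612 [-74.9 -66.9  12.5]
616 [-72.7 -66.9  13.1]
620 [-72.8 -66.9  13.3]
624 [-72.7 -67.1  12.8]
[288 263  11  24 163] [599.7 -31.7   5. ] [625.7 -20.3  16.5]
600 [-27.3 -20.3  10.7]
604 [-28.4 -21.6  12.5]
608 [-30.6 -22.7  11.9]
612 [-31.7 -23.8  12.4]
616 [-31.7 -24.8  13.2]
620 [-31.7 -25.9  13. ]
624 [-31.6 -25.9  12.7]
[[-120.   618.5  233. ]
 [-110.   618.6  261. ]
 [-100.   618.6  263. ]
 [ -90.   618.7  269. ]
 [ -80.   618.9  270. ]
 [ -70.   619.   273. ]
 [ -60.   619.   268. ]
 [ -50.   619.3  263. ]
 [ -40.   619.4  259. ]
 [ -30.   619.5  259. ]
 [ -20.   619.4  261. ]
 [ -10.   619.6  261. ]
 [   0.   619.7  258. ]
 [  10.   619.8  262. ]
 [  20.   619.8  252. ]]
[-345.81611752   24.52084162]
18.700000000000003
6.225 [474.76075947 293.18838209   5.44044774] 28.902212259331783 60.52833443507552 [-0.49576253 -0.33926157  6.26843089]
```

```bash
python3 - <<'E'
from h import *
ctrl.servo_line([474.5,293,60],velocity=100)
ctrl.move_pose([422,200,60],rv(170))
yl=lambda x:-49.3-0.0093*(x-620)
x=425
ctrl.move_pose([x,yl(x),40],rv(179.5))
s,q=wrist()
save(s,"held")
m=(q[...,2]>8)&(q[...,2]<75)&(q[...,0]>380)&(q[...,0]<600)&(abs(q[...,1]+49)<40)
P=q[m];
for a in range(400,600,20):
    k=P[(P[:,0]>a)&(P[:,0]<=a+20)]
    if len(k)>10: print(a,np.round([np.percentile(k[:,1],3),np.percentile(k[:,1],97),k[:,2].mean()],1),len(k))
b=ctrl.servo_line([x,yl(x),3],velocity=25,stop_force=5)
st=sensors.get_state();print(b,st["time"],st["position"],st["gripper_width"],st["grip_force"],st["ft_force"])
E
```

```text
400 [-70.1 -22.   63.6] 8048
420 [-60.2 -31.2  67.9] 4408
440 [-59.9 -32.   67.7] 2668
True 9.7167 [424.91184658 -47.49165077   5.38786301] 29.285522122358948 60.637546107172966 [-0.81663056  0.07564408  5.79075139]
```

View pics/held.png

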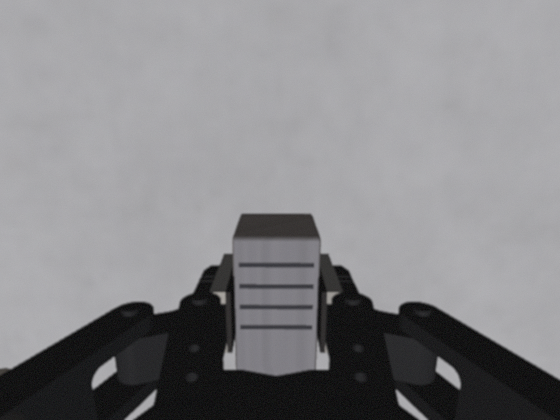

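The wedge sits straight in the jaws, seen at (235–320, 215–370). Next I'll advance it into the guides.

```bash
python3 - <<'E'
from h import *
yl=lambda x:-49.3-0.0093*(x-620)
def show(b):
    st=sensors.get_state();print(b,round(st["time"],2),np.round(st["position"],1),np.round(st["ft_force"],1),round(st["gripper_width"],1))
for x in (440,455,474):
    b=ctrl.servo_line([x,yl(x)-.5,5.7],velocity=25,stop_force=14);show(b)
    if b: break
s=viewer.snapshot("scene");save(s,"sc2");cv2.imwrite("pics/sc2c.png",cv2.resize(s["img"][160:300,180:420,::-1],(800,467)))
E
```

```text
True 10.03 [424.8 -47.5   5.4] [-1.7 -0.9  5.4] 28.7
```

View pics/sc2c.png

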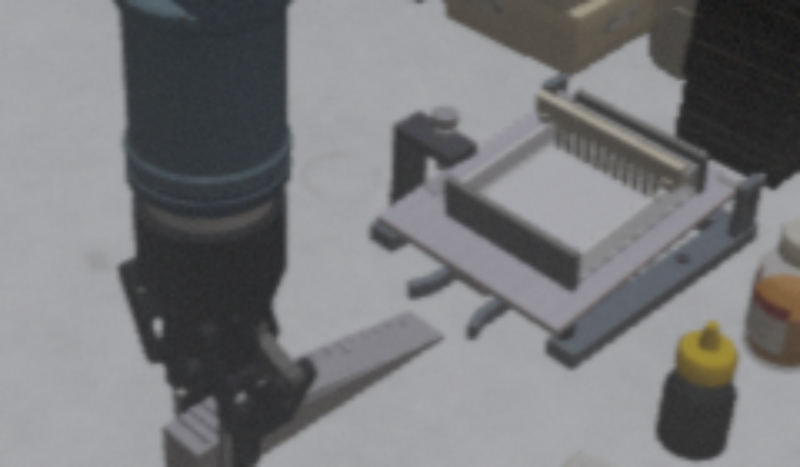

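The wedge lies flat on the bench with its toe just short of the mouth. It stopped at once on the static friction. I'll ease the downward pressure and go on with a larger threshold.

```bash
python3 - <<'E'
from h import *
yl=lambda x:-49.3-0.0093*(x-620)
def show(b):
    st=sensors.get_state();print(b,round(st["time"],2),np.round(st["position"],1),np.round(st["ft_force"],1),round(st["gripper_width"],1))
ctrl.servo_line([424.8,-47.9,6.2],velocity=5);show(0)
for x in (432,440,448,455,462,468,474):
    b=ctrl.servo_line([x,yl(x)-.5,6.2],velocity=20,stop_force=25);show(b)
    if b: break
E
```

```text
0 10.58 [424.9 -47.7   6.2] [-0.4  1.1 -0. ] 28.9
False 11.09 [432.8 -48.2   6.3] [ 1.3 -0.8 -1.6] 29.2
False 11.64 [440.7 -48.1   6.3] [ 0.  -0.4 -1.3] 28.8
False 12.19 [448.7 -48.2   6.3] [ 1.1 -0.9 -1.2] 28.8
False 12.69 [455.6 -48.3   6.3] [ 0.8  0.4 -2.4] 28.9
False 13.19 [462.7 -48.3   6.3] [ 1.  -0.1 -1.7] 29.1
False 13.64 [468.6 -48.4   6.3] [ 0.2  0.4 -0.9] 28.8
False 14.09 [474.6 -48.5   6.2] [ 0.8  0.9 -1.7] 29.1
```

```bash
cat >> h.py <<'E'
yl=lambda x:-49.3-0.0093*(x-620)
def F(n=5):
    v=[]
    for _ in range(n): ctrl.sleep(0.02);v.append(sensors.get_state()["ft_force"])
    return np.mean(v,0)
def push(x,v,sf):
    b=ctrl.servo_line([x,yl(x),10],velocity=v,stop_force=sf);f=F()
    st=sensors.get_state();print(b,round(st["time"],2),np.round(st["position"],2),np.round(f,1),flush=True)
    return b,st["position"][0],f
E
python3 - <<'E'
from h import *
p=sensors.get_state()["position"]
jaws.grip(60)
ctrl.servo_line([p[0],p[1],60],velocity=120)
ctrl.servo_line([420,yl(420),60],velocity=120)
jaws.grip(0,40)
ctrl.servo_line([420,yl(420),10],velocity=80,stop_force=10)
print(F())
b,x,f=push(450,25,4)
x0=x
print("contact",x0)   # toe approx x0+11+190
for i in range(1,22):
    b,x,f=push(x0+3*i,15,12)
    if -f[0]>18: break
    if x+201>706: break
E
```

```text
[ 0.34185036 -0.02630637  0.373925  ]
False 18.6 [450.29 -47.71  10.1 ] [-0.7  0.3 -0.3]
contact 450.29126602250153
False 19.05 [453.56 -47.76   9.99] [-0.7  0.1 -0.7]
False 19.48 [456.72 -47.78  10.05] [-0.4 -0.1 -0.3]
False 19.92 [457.36 -47.78   9.76] [-5.6  0.2  4. ]
False 20.35 [457.87 -47.82   9.45] [-10.4   0.    7.7]
False 20.78 [460.53 -47.85   9.29] [-10.2  -0.    6.5]
False 21.22 [464.15 -47.9    9.23] [-8.4  0.3  3.1]
False 21.65 [467.25 -47.9    9.2 ] [-8.6  0.3  2.8]
False 22.08 [470.3  -47.95   9.19] [-8.5  0.2  2.3]
False 22.52 [473.29 -47.96   9.22] [-8.3 -0.1  2.2]
False 22.95 [476.31 -48.01   9.21] [-7.9  0.2  2.6]
False 23.38 [479.54 -48.05   9.19] [-7.8 -0.3  1.4]
False 23.82 [482.48 -48.04   9.2 ] [-8.3  0.   2.2]
False 24.25 [485.48 -48.08   9.18] [-7.7 -0.1  1.7]
False 24.68 [488.48 -48.1    9.19] [-8.4 -0.1  2.7]
False 25.12 [491.5  -48.15   9.19] [-8.  -0.1  2.1]
False 25.55 [494.52 -48.19   9.19] [-8.2  0.   2.4]
False 25.98 [497.53 -48.21   9.17] [-8.   0.   3.1]
False 26.42 [500.55 -48.24   9.18] [-7.5  0.4  2.9]
False 26.85 [503.53 -48.26   9.19] [-8.1  0.1  2.2]
False 27.28 [506.55 -48.29   9.19] [-8.4  0.2  2.8]
```

The wedge has been lifting the free table since about x = 458, at a steady push of about 8 N. Touch is expected at x between 518 and 560, so I'll use fine steps from here.

```bash
python3 - <<'E'
from h import *
c=507.3; hist=[8.2]
import sys
hit=False
while c<566:
    c+=1.5 if c<515 else (0.3 if hit else 0.6)
    b,x,f=push(c,6 if c>515 else 12,9)
    p=-f[0]; base=np.median(hist[-12:])
    r=p-base
    if not hit: 
        if r<1.5: hist.append(p)
    hit = hit or r>2.5
    if r>5.2 or sensors.get_state()["time"]>62: break
print(base,p,r)
E
```

```text
False 27.64 [506.59 -48.28   9.34] [-6.  -0.4 -0.9]
False 28.0 [507.82 -48.29   9.34] [-6.6 -0.2 -0.3]
False 28.36 [509.32 -48.25   9.33] [-6.9  0.3 -0. ]
False 28.72 [510.83 -48.26   9.33] [-6.5 -0.3  0.3]
False 29.07 [512.32 -48.29   9.32] [-6.6  0.2 -0.1]
False 29.56 [513.74 -48.33   9.33] [-7.   0.2  0.1]
False 29.89 [514.23 -48.32   9.33] [-7.5  0.1  0.7]
False 30.23 [514.8  -48.33   9.32] [-7.1  0.2  1. ]
False 30.56 [515.39 -48.32   9.31] [-7.1 -0.3  0.7]
False 30.89 [516.   -48.34   9.32] [-7.3  0.2  1.2]
False 31.23 [516.61 -48.34   9.32] [-7.6  0.3  0.7]
False 31.56 [517.25 -48.39   9.35] [-7.3 -0.2  0.8]
False 31.89 [517.84 -48.35   9.33] [-7.4  0.1  1.1]
False 32.23 [518.41 -48.33   9.31] [-7.3  0.2  0.5]
False 32.56 [519.03 -48.39   9.35] [-7.2  0.1  0.9]
False 32.89 [519.63 -48.38   9.33] [-7.6  0.1  0.8]
False 33.23 [520.21 -48.41   9.32] [-7.3 -0.2  1. ]
False 33.56 [520.85 -48.37   9.35] [-7.3  0.2  1.2]
False 33.89 [521.43 -48.4    9.33] [-7.3  0.3  1. ]
False 34.23 [522.03 -48.41   9.33] [-7.2  0.4  1.2]
False 34.56 [522.64 -48.4    9.33] [-7.7  0.2  1.2]
False 34.
[... 400 characters left out ...]
  1. ]
False 37.56 [528.02 -48.45   9.31] [-7.1  0.2  1.3]
False 37.89 [528.63 -48.44   9.32] [-7.6 -0.1  0.9]
False 38.23 [529.24 -48.47   9.32] [-7.5 -0.3  1.1]
False 38.56 [529.82 -48.45   9.31] [-7.6 -0.2  0.9]
False 38.89 [530.36 -48.48   9.33] [-7.7  0.2  1.5]
False 39.23 [530.72 -48.5    9.31] [-8.4  0.   2.5]
False 39.56 [530.97 -48.48   9.33] [-9.3 -0.2  3.1]
False 39.89 [531.22 -48.49   9.3 ] [-10.    0.    4.7]
False 40.23 [531.22 -48.48   9.31] [-10.6  -0.    5.4]
False 40.56 [531.23 -48.52   9.31] [-11.9   0.    6.4]
False 40.89 [531.58 -48.52   9.34] [-11.7   0.    6.7]
False 41.23 [531.52 -48.52   9.3 ] [-12.6   0.3   7.6]
7.397921063869953 12.648273503349102 5.250352439479149
```

The touch shows clearly at about x = 530.2. The wedge is now about 1.2 mm past it with the push up 5.2 N, which puts about 4 N on the tip. I'll back off gently and check.

```bash
python3 - <<'E'
from h import *
ctrl.servo_line([525,yl(525),10],velocity=8)
ctrl.servo_line([470,yl(470),10],velocity=60)
ctrl.servo_line([430,yl(430),150],velocity=120)
print(F(),sensors.get_state()["time"])
s=viewer.snapshot("scene");cv2.imwrite("pics/fin.png",cv2.resize(s["img"][160:340,180:480,::-1],(800,480)))
E
```

```text
[ 0.09817584 -0.33163169 -0.00276248] 45.2833
```

View pics/fin.png

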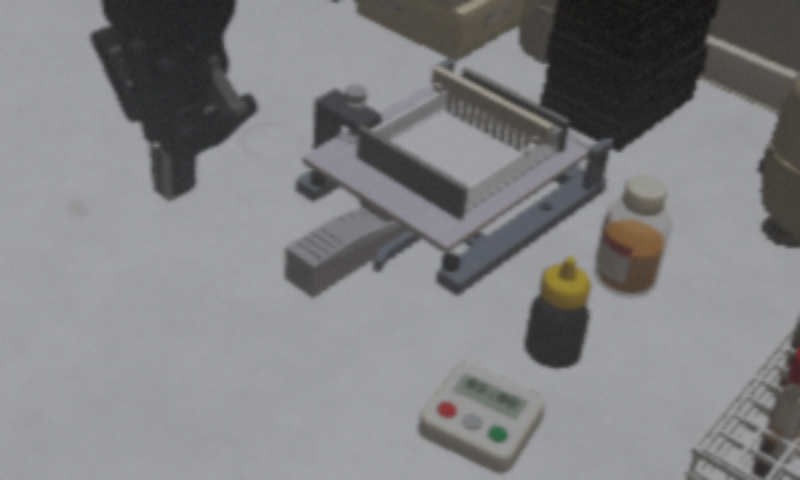

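The wedge lies flat in the guides, with its tail at (300, 265), and the table is raised to the screw at (355, 110). The bottles and timer are where they were, and the robot is clear.

```bash
python3 -c "
from h import *
print(job.hand_in())"
```

```text
the job is handed in; nothing more can be done
None
```

I handed the job in at about 45 s: the wedge is left flat in the guides holding the table against the stop screw at an estimated 4 N (inferred from the rise in push, not measured), and the judge's verdict was not shown.

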